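Top the sieve tower and clamp it down on the shaker

ROBOT

A 6-joint arm with a two-finger parallel gripper is mounted at the origin on a cart in front of the work surface, level with it; the furniture and walls round the work are solid. World frame = base frame: x ahead of the robot, y to its left, z up, the work surface at z = 0. Lengths are in m, angles in rad, forces in N, time in s.
With the tool pointing down it reaches from about 0.4 to 0.925 m from the base axis. Payload 3.4 kg.
Tool frame: the origin (TCP) lies on the front face of the gripper's body, between the roots of the fingers; the fingertips stand 73 mm ahead of it and the grasp point (between the pads) lies 54 mm ahead of it; z points along the fingers, y is the direction in which the jaws open and shut (so a half turn about z gives the same grasp; the last joint's range is limited). The gripper opens to 85 mm and grips with 20 to 120 N. Pads are 22 mm wide; open, the fingers measure 114 mm over their backs; the gripper's body (76 mm by 85 mm) begins 54 mm behind the grasp point. The pads swing forward as they close: fully open they stand 13 mm farther back than shut.
Start: joints at [1.081, 0.307, 1.506, -0, 1.328, -0.073], TCP at [0.232, 0.526, 0.304] pointing down, gripper open.
Joint ranges: [-3.12, 3.12], [-1.05, 2.28], [0.14, 2.33], [-1.42, 4.57], [0.1, 2.73], [-2.68, 2.68]. Speed limits (rad/s): [2.57, 2.57, 3.14, 3.14, 3.14, 3.14].

INTERFACE

Orientations are given as [roll, pitch, yaw] about the fixed x, y, z axes, in that order (R = Rz(yaw) Ry(pitch) Rx(roll)).
In Python, from cell import arm gives the robot as it stands. The module is installed in compiled form; this text tells all that it offers.
- The arm moves only by the tool arm_command, never from a script. Its argument "moves" is a list of rows, each an object with "linear": the shift along the tool's x, y, z in m, a list of three; "rot": the turn, a rotation vector about the tool's x, y, z in degrees, a list of three. A call has 1 to 20 rows; each row is the pose to reach, as a shift and turn from the pose commanded when the call began, along the tool's axes at that moment; what a row does not reach only later rows make up. A row lasts 1/8 s, in which the tool goes at most 62.5 mm and 10.7 degrees, less where a joint would pass 70% of its speed; a pose out of reach is approached as far as the arm can. A call with a gripper value outside its range is refused whole. "grip" is the opening, from -1 (shut) to 1 (fully open), so that 0 is half open, set as the call begins (left out, the last holds). The fingers move at their own pace and stop on an object; "squeeze" is the grip in N (left out, the last holds). Time passes only in rows, so rows that repeat a pose let the fingers close. It gives the time, the measured TCP pose, the force and the opening at its end, in the units of the state.
- arm.sense(): the state, without advancing time (a new reading comes with each control period).
- arm.capture(name): name is "side" or "top"; returns a dict with "pixels" (384x512x3 uint8, red, green, blue), "range_z" (384x512 float32, m along the optical axis (not along the pixel's ray), 0 where there is no reading), "fx", "fy", "cx", "cy" (pixels), "rvec" (rotation vector, rad) and "tvec" (3), from world to camera coordinates, as OpenCV has them. Camera axes: x right, y down, z forward; pixel columns grow to the right and rows downward; lengths in m; the calibration is good to about 2 mm. A picture is of the moment at which its call begins.
- arm.close_job(): hands the job in, once; it reports no verdict.
The state is a dict: "time_s": time; "q": joint angles; "joint_velocities": joint speeds; "joint_torque": joint torques, N m; "tcp_pos": TCP position; "eef_rot": TCP orientation; "wrist_force": force on the tool from outside, world axes, zero at the start; "moment": the same for the moment, N m; "gripper_width": finger opening in m.
Only numpy, scipy, OpenCV 4.12 (cv2) and the standard library are available. Lean on these libraries where they do the work, as an engineer would, in place of code of your own. Each camera call takes 0.05 s, during which the arm holds its last target. There are 200 camera calls.

TASK

Put the loose brass sieve, right way up, on top of the sieve tower in the shaker's collar, so that its skirt nests in the mouth of the sieve below; lower it until you feel it seat instead of dropping it, because the tower's height is not known beforehand. Then take the hold-down arm by its black knob, swing it until it stops over the tower and ease it down until the sprung lid bears on the new sieve and its spring has given a few millimetres, not squashed to its stop. Leave the beaker, the dish and the timer where they stand.

Things in the scene. Friction and masses are not known exactly. Their poses are not given: they have to be found in the camera images.
- sieve_mid (a point): loose brass test sieve on the bench to the right of the shaker: ring 62 mm outside, 57 mm inside, 36 mm tall, about 0.13 kg. Its lowest 6 mm is a skirt tapering from 54 to 48 mm diameter that nests in a like sieve. This point: on its axis, 18 mm above its underside; z up. Grip across any diameter, finger tips at least 7 mm above the underside so that they clear the tower
- collar (a point): centre of the rim (60 mm above the bench) of the black collar, 82 mm across, on the white shaker (fixed, 194 x 190 mm, 46 mm high); on the axis of the tower. x points away from the control panel, y to its left. The tower is a nest of like brass sieves, fast in the collar; its open mouth is 15 to 60 mm above this point, how far is not told. A sieve nested on it adds 30 mm
- column (a point): centre of the top of the steel column (16 mm thick, top 250 mm above the bench) behind and left of the tower, 100 mm from the tower's axis; the hold-down arm turns about it and slides on it
- knob (a point): centre of the black round upright knob (28 mm diameter, 30 mm tall) on the head of the blue hold-down arm, 100 mm from the column's axis. An 11 mm neck below it stands on the arm's head, whose top is 25 mm below this point. The steel lid (64 mm) hangs on a spring straight under the knob, its underside 76 mm below this point when free
- clamp_arm (a joint): swing of the hold-down arm about the column, rad: 0 = against its stop, lid exactly over the tower; positive = swung away to the left, clockwise from above; 1.35 to 1.75 at the start. Turns with about 1 N at the knob and stays where left
- sleeve (a joint): height of the hold-down arm on the column, m, 0 = lowest, 0.085 = highest. A friction brake keeps it at any height where it is left: it takes about 4 N to push it down and 13 N to pull it up, and it holds against the lid's spring
- lid (a joint): how far the lid is pushed up against its spring, m: 0 = free, 0.015 = squashed to its stop. It begins to give at about 1.4 N, then 0.6 N per mm
- sieve: the loose sieve itself; origin at the centre of its underside, z up along its axis
- beaker: small glass beaker, 51 mm wide, 64 mm tall, on the bench near the loose sieve; origin at the centre of its underside
- petri_1: small closed petri dish, 58 mm across, 15 mm tall, lying on the bench; origin at the centre of its underside
- timer: small white bench timer, 62 x 66 x 21 mm, lying on the bench; origin at the centre of its underside
Things that resemble listed ones, but are neither listed nor needed, are in the scene too. Leave any red look-alike of the sieve alone.

How it is judged:
By the outcome, as a careful person would: the job done as asked, in the order asked, and still so for the second after the job is handed in, with the robot touching nothing.
It also fails if it takes over 61 s, if anything falls off the work surface, if the arm or the gripper's body presses on something with over 40 N, if the wrist force passes 120 N, or if a joint passes its speed limit or range.

## Working session

There is one attempt and no reset: what is moved stays moved. The work goes in short steps, Python scripts to look and compute and a tool call to move; the robot and the scene stay as the last step left them, time stands still between calls to the robot, and variables do not carry over. Pictures are saved under pics/ and viewed, about 8 in all and at most 12, crops included, and the job is handed in when it is done.

Besides the shell and the picture viewer there is one more tool, called after ">>>" by a JSON object that holds its "fn" and its "kwargs", one argument or row to a line. arm_command: Moves the arm, as the interface text tells. Its arguments: {"type":"object","properties":{"moves":{"type":"array"},"grip":{"type":"number"},"squeeze":{"type":"number"}},"required":["moves"]}

```bash
mkdir -p pics && cat > h.py <<'E'
from cell import arm
import numpy as np, cv2
def snap(n,f):
    c=arm.capture(n); np.savez('last_%s.npz'%n,**c)
    cv2.imwrite('pics/'+f,c['pixels'][:,:,::-1]); return c
def load(n): return dict(np.load('last_%s.npz'%n))
def cloud(c):
    v,u=np.mgrid[:384,:512]; z=c['range_z']
    P=np.stack([(u-c['cx'])/c['fx']*z,(v-c['cy'])/c['fy']*z,z],-1)
    R=cv2.Rodrigues(c['rvec'])[0]
    W=(P-c['tvec'].ravel())@R; W[z==0]=np.nan; return W
def crop(n,u0,v0,u1,v1,f,s=4):
    c=load(n); cv2.imwrite('pics/'+f,cv2.resize(c['pixels'][v0:v1,u0:u1,::-1],None,fx=s,fy=s,interpolation=cv2.INTER_CUBIC))
E
python3 - <<'E'
from h import *
a=snap('top','a1.png');b=snap('side','b1.png')
cv2.imwrite('pics/ab.png',cv2.resize(np.hstack([a['pixels'],b['pixels']])[:,:,::-1],(800,300)))
for c in(a,b):
    R=cv2.Rodrigues(c['rvec'])[0];print(-R.T@c['tvec'].ravel(),R[2],c['fx'])
print(arm.sense())
E
```

```text
[ 0.40007441 -0.07074199  1.69788399] [ 0.07197235  0.01591921 -0.99727958] 424.74916178181223
[ 0.29698512 -1.37129606  0.77031777] [ 0.16552436  0.89584389 -0.41238987] 399.04339790414224
{'time_s': 0.1, 'q': array([ 1.08150571e+00,  3.07509660e-01,  1.50754188e+00,  3.83443972e-06,
        1.32843513e+00, -7.34771283e-02]), 'joint_velocities': array([-0.00013667, -0.00118454, -0.00342203,  0.00010474,  0.00157894,
        0.00053247]), 'joint_torque': array([ 9.78923126e-04, -4.58529031e+01, -2.52608138e+01,  4.63493870e-05,
        5.58644286e-03, -5.38884947e-06]), 'tcp_pos': array([0.23203555, 0.52555572, 0.30306681]), 'eef_rot': array([-3.13970402e+00, -1.42752229e-04,  2.72577811e+00]), 'wrist_force': array([ 1.23008017, -0.40522898, -0.07797597]), 'moment': array([-0.05047658,  0.00299922,  0.03389161]), 'gripper_width': 0.08558593593805137}
```

View pics/a1.png

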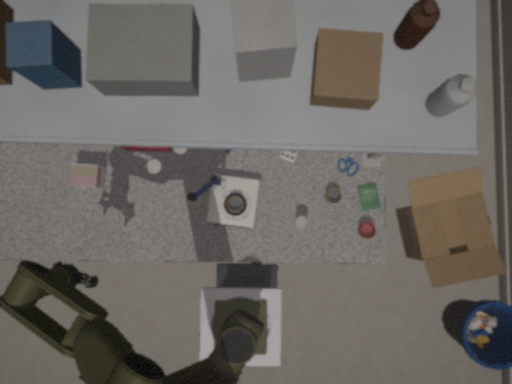

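View pics/b1.png

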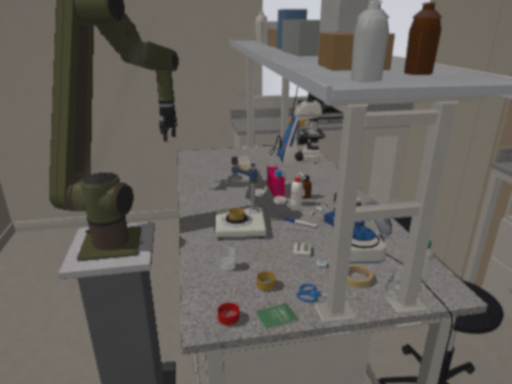

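```bash
python3 - <<'E'
from h import *
s=np.vstack([np.hstack([cv2.resize(load('top')['pixels'][160:250,180:280],(400,360),interpolation=2),cv2.resize(load('top')['pixels'][160:250,285:385],(400,360),interpolation=2)]),cv2.resize(load('side')['pixels'][145:325,190:390],(400,360),interpolation=2).repeat(1,0) if 0 else np.hstack([cv2.resize(load('side')['pixels'][145:245,205:305],(400,240),interpolation=2)*0+cv2.resize(load('side')['pixels'][150:240,205:305],(400,240),interpolation=2),cv2.resize(load('side')['pixels'][235:330,200:300],(400,240),interpolation=2)])])
cv2.imwrite('pics/c1.png',cv2.convertScaleAbs(s[:,:,::-1],alpha=1.4))
W=cloud(load('top'));V=cloud(load('side'))
for u,v in[(333,192),(333,184),(235,203),(235,194),(245,203),(219,181),(213,182),(193,196),(301,217),(367,229),(255,220)]:print('top',u,v,W[v,u].round(3))
for u,v in[(265,275),(265,282),(236,215),(250,190),(235,160),(252,168),(229,260),(229,310),(360,275)]:print('side',u,v,V[v,u].round(3))
E
```

```text
top 333 192 [ 0.531 -0.363  0.008]
top 333 184 [ 0.564 -0.364 -0.002]
top 235 203 [0.482 0.024 0.055]
top 235 194 [0.516 0.024 0.062]
top 245 203 [nan nan nan]
top 219 181 [0.551 0.073 0.21 ]
top 213 182 [0.546 0.092 0.225]
top 193 196 [0.494 0.156 0.261]
top 301 217 [ 0.43  -0.233  0.032]
top 367 229 [ 0.386 -0.495  0.011]
top 255 220 [ 0.417 -0.053  0.001]
side 265 275 [ 0.519 -0.331  0.017]
side 265 282 [ 0.507 -0.389  0.034]
side 236 215 [ 0.472 -0.006  0.076]
side 250 190 [0.593 0.383 0.007]
side 235 160 [0.494 0.15  0.245]
side 252 168 [0.551 0.083 0.231]
side 229 260 [ 0.412 -0.261  0.042]
side 229 310 [ 0.386 -0.466  0.009]
side 360 275 [ 0.831 -0.363 -0.001]
```

View pics/c1.png

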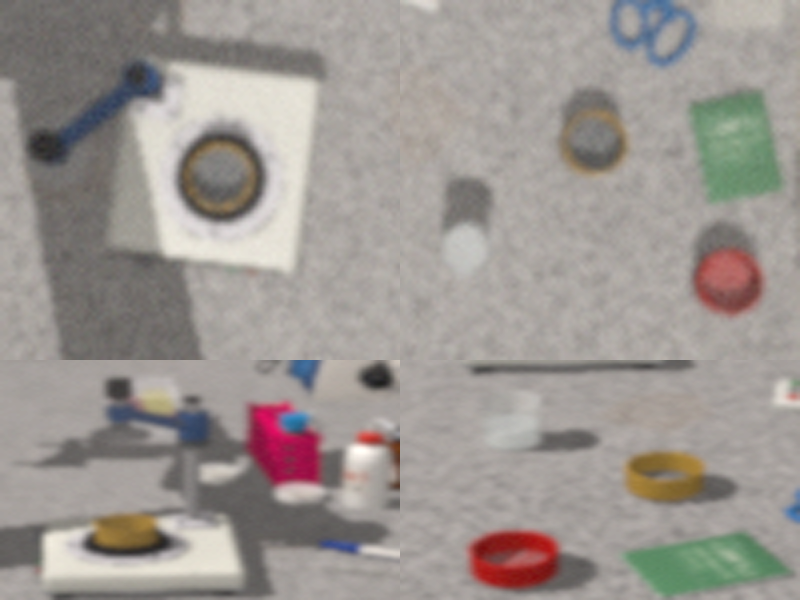

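```bash
cat >> h.py <<'E'
def ray(c,u,v,z):
    R=cv2.Rodrigues(c['rvec'])[0];o=-R.T@c['tvec'].ravel()
    d=R.T@np.array([(u-c['cx'])/c['fx'],(v-c['cy'])/c['fy'],1]);return o+d*(z-o[2])/d[2]
def brass(c,u0,v0,u1,v1,f=None):
    p=c['pixels'].astype(float); m=(p[...,0]-p[...,2]>28)&(p[...,1]-p[...,2]>8); k=np.zeros_like(m);k[v0:v1,u0:u1]=1
    return m&k
def proj(c,P):
    return cv2.projectPoints(np.atleast_2d(P).astype(float),c['rvec'],c['tvec'],np.array([[c['fx'],0,c['cx']],[0,c['fy'],c['cy']],[0,0,1]]),None)[0][:,0]
E
python3 - <<'E'
from h import *
t=load('top');s=load('side');W=cloud(t);V=cloud(s)
for nm,b in(('sieve',(315,180,352,212)),('tower',(218,188,252,222))):
    m=brass(t,*b);v,u=np.nonzero(m);(cu,cv_),(aa,bb),_=cv2.fitEllipse(np.c_[u,v].astype(np.float32))
    print(nm,m.sum(),(u.min(),u.max(),v.min(),v.max()),cu,cv_,aa,bb,'z pct',np.nanpercentile(W[m][:,2],[5,25,50,75,95]).round(3))
    for z in(.036,.08,.09,.1):print(z,ray(t,cu,cv_,z).round(4))
for nm,b in(('sieve',(250,265,282,298)),('tower',(220,200,252,228))):
    m=brass(s,*b);v,u=np.nonzero(m);P=V[m];P=P[np.isfinite(P[:,2])]
    print(nm,(u.min(),u.max(),v.min(),v.max()),np.percentile(P[:,2],[2,10,50,90,98]).round(3),np.percentile(P[:,0],[2,50,98]).round(3),np.percentile(P[:,1],[2,50,98]).round(3))
    for r in range(v.min(),v.max()+1):
        w=u[v==r]; print(r,w.min(),w.max(),np.nanmedian(V[r,w],0).round(3))
print('col',ray(t,215.2,179.2,.25),'knob',ray(t,191.5,196.2,.265))
Pk=W[165:215,180:215].reshape(-1,3);print('armz',np.sort(Pk[:,2][np.isfinite(Pk[:,2])])[::-12][:0:-1][:0],np.nanpercentile(Pk[:,2],[90,95,98,99.5]))
for nm,(a,b,c_,d) in(('knob',(186,190,197,202)),('col',(211,175,219,184))):
    print(nm,W[b:d,a:c_,2].round(3))
E
```

```text
sieve 32 (np.int64(326), np.int64(340), np.int64(188), np.int64(203)) 333.1821594238281 195.37411499023438 14.886923789978027 15.213900566101074 z pct [0.013 0.024 0.034 0.039 0.041]
0.036 [ 0.516  -0.3584  0.036 ]
0.08 [ 0.5129 -0.3508  0.08  ]
0.09 [ 0.5122 -0.349   0.09  ]
0.1 [ 0.5115 -0.3473  0.1   ]
tower 35 (np.int64(226), np.int64(243), np.int64(196), np.int64(212)) 234.43002319335938 203.67047119140625 15.715621948242188 16.347808837890625 z pct [0.049 0.064 0.081 0.085 0.09 ]
0.036 [0.48   0.0277 0.036 ]
0.08 [0.4778 0.0251 0.08  ]
0.09 [0.4774 0.0245 0.09  ]
0.1 [0.4769 0.0239 0.1   ]
sieve (np.int64(256), np.int64(275), np.int64(271), np.int64(290)) [0.001 0.008 0.022 0.035 0.036] [0.484 0.514 0.543] [-0.394 -0.372 -0.331]
271 262 270 [ 0.522 -0.334  0.035]
272 259 272 [ 0.52  -0.334  0.032]
273 258 274 [ 0.522 -0.338  0.03 ]
274 257 275 [ 0.521 -0.337  0.026]
275 257 275 [ 0.521 -0.339  0.022]
276 256 275 [ 0.52  -0.338  0.02 ]
277 256 275 [ 0.52  -0.336  0.013]
278 256 275 [ 0.52  -0.339  0.011]
279 256 275 [ 0.518 -0.344  0.011]
280 256 275 [ 0.503 -0.373  0.027]
281 2
[... 1910 characters left out ...]
 [ 0.169  0.168  0.169  0.17   0.234  0.246  0.233  0.214  0.212  0.199
   0.169]
 [ 0.168  0.174  0.169  0.17   0.168  0.169  0.176  0.175  0.175  0.172
   0.172]]
col [[-0.     0.226  0.23   0.232  0.229  0.229  0.052  0.045]
 [ 0.229  0.252  0.254  0.247  0.248  0.228  0.23   0.049]
 [ 0.252  0.252  0.252  0.255  0.248  0.23   0.23   0.225]
 [ 0.257  0.252  0.253  0.251  0.252  0.254  0.225  0.233]
 [ 0.249  0.251  0.247  0.253  0.25   0.242  0.231  0.225]
 [ 0.227  0.252  0.248  0.251  0.251  0.226  0.236  0.227]
 [ 0.227  0.229  0.229  0.231  0.234  0.226  0.228  0.229]
 [ 0.223  0.23   0.225  0.225  0.231  0.229  0.224  0.219]
 [ 0.212  0.223  0.23   0.23   0.226  0.225  0.22   0.219]]
```

The thing wanted is the loose brass sieve, at top (333,195) and side (266,281). It could be confused with:
- the red look-alike at top (367,229)
- the tape ring at side (360,275)
- the tower itself at top (234,204)

The crop confirms that the brass ring right of the shaker is the loose sieve.

```bash
cat >> h.py <<'E'
from scipy.spatial.transform import Rotation as Ro
def plan(wps,base=None):
    "wps: (xyz, n rows, yaw or None); prints rows in tool axes; base=(pos,eef_rot) commanded"
    s=arm.sense(); p0=np.array(s['tcp_pos'] if base is None else base[0]); e=np.array(s['eef_rot'] if base is None else base[1])
    R0=Ro.from_euler('xyz',e); p=p0.copy(); y=e[2]; out=[]
    for w,n,yw in wps:
        w=np.array(w);y1=y if yw is None else yw
        for k in range(1,n+1):
            f=k/n; l=R0.inv().apply(p+(w-p)*f-p0); r=np.degrees((R0.inv()*Ro.from_euler('xyz',[np.pi,0,y+(y1-y)*f])).as_rotvec())
            out.append('{"linear":%s,"rot":%s}'%([round(float(a),3) for a in l],[round(float(a),1) for a in r]))
        p=w;y=y1
    print(s['time_s'],p0,e,len(out));print('['+',\n'.join(out)+']')
E
python3 - <<'E'
from h import *
plan([((.40,-.02,.31),11,None),((.516,-.359,.16),8,None)])
E
```

```text
0.1 [0.23203555 0.52555572 0.30306681] [-3.13970402e+00 -1.42752229e-04  2.72577811e+00] 19
[{"linear":[-0.034, -0.039, -0.001],"rot":[-0.1, -0.0, 0.0]},
{"linear":[-0.068, -0.078, -0.001],"rot":[-0.1, -0.0, 0.0]},
{"linear":[-0.102, -0.118, -0.002],"rot":[-0.1, -0.0, 0.0]},
{"linear":[-0.136, -0.157, -0.002],"rot":[-0.1, -0.0, 0.0]},
{"linear":[-0.17, -0.196, -0.003],"rot":[-0.1, -0.0, 0.0]},
{"linear":[-0.204, -0.235, -0.003],"rot":[-0.1, -0.0, 0.0]},
{"linear":[-0.238, -0.274, -0.004],"rot":[-0.1, -0.0, 0.0]},
{"linear":[-0.272, -0.314, -0.004],"rot":[-0.1, -0.0, 0.0]},
{"linear":[-0.306, -0.353, -0.005],"rot":[-0.1, -0.0, 0.0]},
{"linear":[-0.34, -0.392, -0.006],"rot":[-0.1, -0.0, 0.0]},
{"linear":[-0.374, -0.431, -0.006],"rot":[-0.1, -0.0, 0.0]},
{"linear":[-0.404, -0.464, 0.013],"rot":[-0.1, -0.0, 0.0]},
{"linear":[-0.435, -0.497, 0.031],"rot":[-0.1, -0.0, 0.0]},
{"linear":[-0.465, -0.53, 0.05],"rot":[-0.1, -0.0, 0.0]},
{"linear":[-0.496, -0.563, 0.069],"rot":[-0.1, -0.0, 0.0]},
{"linear":[-0.526, -0.596, 0.088],"rot":[-0.1, -0.0, 0.0]},
{"linear":[-0.556, -0.628, 0.107],"rot":[-0.1, -0.0, 0.0]},
{"linear":[-0.587, -0.661, 0.125],"rot":[-0.1, -0.0, 0.0]},
{"linear":[-0.617, -0.694, 0.144],"rot":[-0.1, -0.0, 0.0]}]
```

>>> {"fn": "arm_command", "kwargs": {
  "moves": [
    {"linear": [-0.034, -0.039, 0], "rot": [0, 0, 0]},
    {"linear": [-0.068, -0.078, 0], "rot": [0, 0, 0]},
    {"linear": [-0.102, -0.118, 0], "rot": [0, 0, 0]},
    {"linear": [-0.136, -0.157, 0], "rot": [0, 0, 0]},
    {"linear": [-0.17, -0.196, 0], "rot": [0, 0, 0]},
    {"linear": [-0.204, -0.235, 0], "rot": [0, 0, 0]},
    {"linear": [-0.238, -0.274, 0], "rot": [0, 0, 0]},
    {"linear": [-0.272, -0.314, 0], "rot": [0, 0, 0]},
    {"linear": [-0.306, -0.353, 0], "rot": [0, 0, 0]},
    {"linear": [-0.34, -0.392, 0], "rot": [0, 0, 0]},
    {"linear": [-0.374, -0.431, 0], "rot": [0, 0, 0]},
    {"linear": [-0.404, -0.464, 0.013], "rot": [0, 0, 0]},
    {"linear": [-0.435, -0.497, 0.031], "rot": [0, 0, 0]},
    {"linear": [-0.465, -0.53, 0.05], "rot": [0, 0, 0]},
    {"linear": [-0.496, -0.563, 0.069], "rot": [0, 0, 0]},
    {"linear": [-0.526, -0.596, 0.088], "rot": [0, 0, 0]},
    {"linear": [-0.556, -0.628, 0.107], "rot": [0, 0, 0]},
    {"linear": [-0.587, -0.661, 0.125], "rot": [0, 0, 0]},
    {"linear": [-0.617, -0.694, 0.144], "rot": [0, 0, 0]},
    {"linear": [-0.617, -0.694, 0.144], "rot": [0, 0, 0]}
  ],
  "grip": 1,
  "squeeze": 30
}}

```text
time_s: 2.6
tcp_pos: [0.5166, -0.3609, 0.1575]
eef_rot: [-3.141, -0.001, 2.723]
wrist_force: [-0.2, 0.3, 1.0]
gripper_width: 0.0854
```

```bash
python3 - <<'E'
from h import *
a=snap('top','a2.png');b=snap('side','b2.png')
m=np.hstack([cv2.resize(a['pixels'][160:250,285:385],(400,360),interpolation=2),cv2.resize(b['pixels'][225:315,215:315],(400,360),interpolation=2)])
cv2.imwrite('pics/c2.png',cv2.convertScaleAbs(m[:,:,::-1],alpha=1.4))
print(arm.sense()['q'],arm.sense()['wrist_force'])
plan([((.516,-.359,.082),6,None)])
E
```

```text
[-6.74025238e-01  5.11827515e-01  1.56817034e+00  3.34560218e-04
  1.06431478e+00 -1.82825464e+00] [-0.36023174  1.30730122  0.84702164]
2.7 [ 0.5157622  -0.35788146  0.15882222] [ 3.14061758e+00 -2.55598007e-03  2.72486428e+00] 6
[{"linear":[-0.0, -0.0, 0.013],"rot":[0.1, -0.1, -0.0]},
{"linear":[-0.0, -0.0, 0.026],"rot":[0.1, -0.1, -0.0]},
{"linear":[-0.0, -0.001, 0.038],"rot":[0.1, -0.1, -0.0]},
{"linear":[-0.001, -0.001, 0.051],"rot":[0.1, -0.1, -0.0]},
{"linear":[-0.001, -0.001, 0.064],"rot":[0.1, -0.1, -0.0]},
{"linear":[-0.001, -0.001, 0.077],"rot":[0.1, -0.1, -0.0]}]
```

View pics/c2.png

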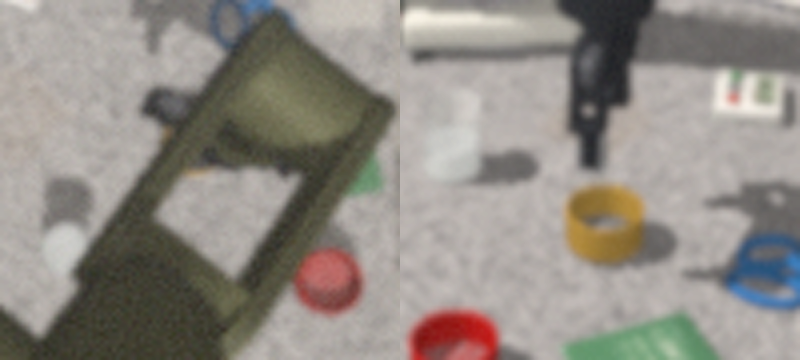

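The picture shows the gripper above the brass sieve at side-crop (606,225), with the near finger tip at (590,165). The red sieve and the beaker are clear of it, so I'll descend.

>>> {"fn": "arm_command", "kwargs": {
  "moves": [
    {"linear": [0, 0, 0.025], "rot": [0, 0, 0]},
    {"linear": [0, 0, 0.05], "rot": [0, 0, 0]},
    {"linear": [0, 0, 0.064], "rot": [0, 0, 0]},
    {"linear": [0, 0, 0.071], "rot": [0, 0, 0]},
    {"linear": [0, 0, 0.077], "rot": [0, 0, 0]},
    {"linear": [0, 0, 0.077], "rot": [0, 0, 0]}
  ]
}}

```text
time_s: 3.45
tcp_pos: [0.5165, -0.3581, 0.0831]
eef_rot: [-3.142, 0.0, 2.726]
wrist_force: [-0.3, 0.2, 0.5]
gripper_width: 0.0852
```

>>> {"fn": "arm_command", "kwargs": {
  "moves": [
    {"linear": [0, 0, 0], "rot": [0, 0, 0]},
    {"linear": [0, 0, 0], "rot": [0, 0, 0]},
    {"linear": [0, 0, 0], "rot": [0, 0, 0]},
    {"linear": [0, 0, 0], "rot": [0, 0, 0]},
    {"linear": [0, 0, 0], "rot": [0, 0, 0]}
  ],
  "grip": 0.3,
  "squeeze": 30
}}

```text
time_s: 4.08
tcp_pos: [0.5168, -0.3585, 0.0838]
eef_rot: [-3.141, 0.002, 2.726]
wrist_force: [-0.6, -1.0, 5.9]
gripper_width: 0.0612
```

```bash
python3 - <<'E'
from h import *
b=snap('side','b3.png')
s=arm.sense();print(s['tcp_pos'],s['wrist_force'],s['gripper_width'])
cv2.imwrite('pics/c3.png',cv2.convertScaleAbs(cv2.resize(b['pixels'][245:305,225:305,::-1],(640,480),interpolation=2),alpha=1.5))
E
```

```text
[ 0.51678869 -0.35853057  0.08380055] [-1.38827267  0.20835661  6.41618509] 0.06159468063645278
```

View pics/c3.png

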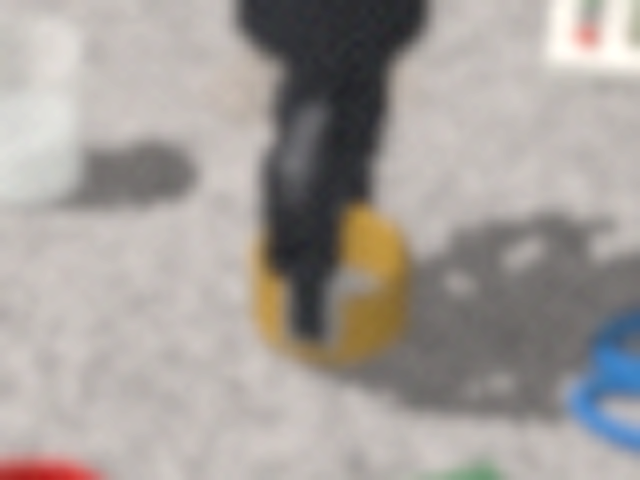

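```bash
python3 - <<'E'
from h import *
plan([((.5165,-.3585,.24),4,None),((.4775,.025,.25),9,None)],base=((.5165,-.3585,.083),arm.sense()['eef_rot']))
E
```

```text
4.125 [ 0.5165 -0.3585  0.083 ] [-3.14104533e+00  1.59317607e-03  2.72574969e+00] 13
[{"linear":[-0.0, -0.0, -0.039],"rot":[-0.0, 0.1, -0.0]},
{"linear":[-0.0, -0.0, -0.078],"rot":[-0.0, 0.1, -0.0]},
{"linear":[-0.0, -0.0, -0.118],"rot":[-0.0, 0.1, -0.0]},
{"linear":[-0.0, -0.0, -0.157],"rot":[-0.0, 0.1, -0.0]},
{"linear":[0.021, 0.037, -0.158],"rot":[-0.0, 0.1, -0.0]},
{"linear":[0.042, 0.074, -0.159],"rot":[-0.0, 0.1, -0.0]},
{"linear":[0.063, 0.112, -0.16],"rot":[-0.0, 0.1, -0.0]},
{"linear":[0.084, 0.149, -0.162],"rot":[-0.0, 0.1, -0.0]},
{"linear":[0.106, 0.186, -0.163],"rot":[-0.0, 0.1, -0.0]},
{"linear":[0.127, 0.223, -0.164],"rot":[-0.0, 0.1, -0.0]},
{"linear":[0.148, 0.261, -0.165],"rot":[-0.0, 0.1, -0.0]},
{"linear":[0.169, 0.298, -0.166],"rot":[-0.0, 0.1, -0.0]},
{"linear":[0.19, 0.335, -0.167],"rot":[-0.0, 0.1, -0.0]}]
```

>>> {"fn": "arm_command", "kwargs": {
  "moves": [
    {"linear": [0, 0, 0], "rot": [0, 0, 0]},
    {"linear": [0, 0, -0.02], "rot": [0, 0, 0]},
    {"linear": [0, 0, -0.05], "rot": [0, 0, 0]},
    {"linear": [0, 0, -0.09], "rot": [0, 0, 0]},
    {"linear": [0, 0, -0.13], "rot": [0, 0, 0]},
    {"linear": [0, 0, -0.157], "rot": [0, 0, 0]},
    {"linear": [0.021, 0.037, -0.158], "rot": [0, 0, 0]},
    {"linear": [0.042, 0.074, -0.159], "rot": [0, 0, 0]},
    {"linear": [0.063, 0.112, -0.16], "rot": [0, 0, 0]},
    {"linear": [0.084, 0.149, -0.162], "rot": [0, 0, 0]},
    {"linear": [0.106, 0.186, -0.163], "rot": [0, 0, 0]},
    {"linear": [0.127, 0.223, -0.164], "rot": [0, 0, 0]},
    {"linear": [0.148, 0.261, -0.165], "rot": [0, 0, 0]},
    {"linear": [0.169, 0.298, -0.166], "rot": [0, 0, 0]},
    {"linear": [0.19, 0.335, -0.167], "rot": [0, 0, 0]},
    {"linear": [0.19, 0.335, -0.167], "rot": [0, 0, 0]},
    {"linear": [0.19, 0.335, -0.167], "rot": [0, 0, 0]}
  ],
  "grip": 0,
  "squeeze": 35
}}

```text
time_s: 6.25
tcp_pos: [0.4777, 0.025, 0.2496]
eef_rot: [-3.141, -0.0, 2.727]
wrist_force: [0.1, 0.1, -2.8]
gripper_width: 0.0613
```

```bash
python3 - <<'E'
from h import *
a=snap('top','a4.png');b=snap('side','b4.png')
s=arm.sense();print(s['tcp_pos'],s['eef_rot'],s['wrist_force'],s['gripper_width'])
m=np.hstack([cv2.resize(a['pixels'][165:255,185:285],(400,360),interpolation=2),cv2.resize(b['pixels'][150:240,190:290],(400,360),interpolation=2)])
cv2.imwrite('pics/c4.png',cv2.convertScaleAbs(m[:,:,::-1],alpha=1.4))
V=cloud(b);m=brass(b,200,150,280,206);v,u=np.nonzero(m)
for r in range(v.min(),v.max()+1):
    w=u[v==r]
    if len(w):print(r,w.min(),w.max(),np.nanmedian(V[r,w],0).round(3))
E
```

```text
[0.47794163 0.02430834 0.24967225] [-3.14109754e+00 -2.05406206e-04  2.72491408e+00] [-0.28812753 -0.4667086  -2.04058821] 0.06093773559015902
162 244 244 [0.594 0.568 0.087]
163 243 246 [0.595 0.555 0.086]
164 243 246 [0.595 0.557 0.08 ]
165 243 247 [0.596 0.556 0.074]
166 243 247 [0.598 0.553 0.071]
167 243 247 [0.597 0.556 0.063]
168 243 247 [0.595 0.552 0.06 ]
169 245 247 [0.603 0.56  0.051]
179 237 238 [0.489 0.052 0.201]
180 236 241 [0.492 0.046 0.199]
181 236 242 [0.494 0.047 0.195]
182 236 243 [0.496 0.047 0.19 ]
183 228 243 [0.492 0.042 0.188]
184 228 242 [0.491 0.044 0.184]
185 228 242 [ 0.482 -0.002  0.199]
186 228 242 [ 0.483 -0.003  0.195]
187 228 242 [ 0.483 -0.004  0.191]
188 228 242 [ 0.481 -0.002  0.186]
189 228 242 [ 0.48  -0.003  0.182]
190 228 242 [ 0.478 -0.002  0.178]
191 229 241 [ 0.471 -0.004  0.176]
192 230 239 [ 0.473 -0.003  0.171]
```

View pics/c4.png

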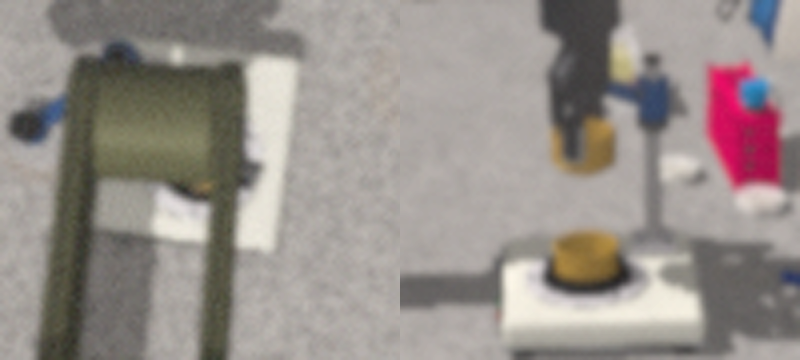

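```bash
python3 - <<'E'
from h import *
t=load('top');s=load('side')
print('proj sieve rim, tower rim',proj(s,[[.4777,.025,.203],[.4775,.025,.083]]).round(1), proj(t,[[.4777,.025,.203],[.478,.025,.45]]).round(1))
V=cloud(s);p=s['pixels'].astype(float)
print('cal: tower cols side', )
m=(V[...,2]>.22)&(V[...,0]>.35)&(V[...,0]<.68)&(V[...,1]>-.12)&(V[...,1]<.15)
P=V[m]
for z in np.arange(.22,.55,.02):
    q=P[(P[:,2]>=z)&(P[:,2]<z+.02)]
    if len(q):print(round(z,2),len(q),q.min(0).round(3),q.max(0).round(3))
E
```

```text
proj sieve rim, tower rim [[235.6 181.4]
 [236.2 209.8]] [[232.4 202. ]
 [227.1 197.5]]
cal: tower cols side
0.22 89 [ 0.44 -0.04  0.22] [0.569 0.097 0.24 ]
0.24 85 [ 0.44  -0.043  0.24 ] [0.56  0.092 0.26 ]
0.26 80 [ 0.439 -0.046  0.26 ] [0.512 0.08  0.28 ]
0.28 81 [ 0.44  -0.045  0.28 ] [0.501 0.052 0.3  ]
0.3 82 [ 0.44  -0.017  0.301] [0.509 0.018 0.32 ]
0.32 106 [ 0.44  -0.018  0.32 ] [0.509 0.021 0.34 ]
0.34 119 [ 0.438 -0.019  0.34 ] [0.511 0.044 0.36 ]
0.36 99 [ 0.439 -0.02   0.36 ] [0.51  0.031 0.38 ]
0.38 115 [ 0.439 -0.018  0.38 ] [0.512 0.024 0.4  ]
0.4 113 [ 0.44  -0.015  0.4  ] [0.506 0.024 0.42 ]
0.42 111 [ 0.44  -0.017  0.42 ] [0.507 0.019 0.44 ]
0.44 116 [ 0.44  -0.016  0.44 ] [0.508 0.019 0.46 ]
0.46 112 [ 0.441 -0.018  0.46 ] [0.508 0.02  0.48 ]
0.48 116 [ 0.44  -0.017  0.48 ] [0.508 0.032 0.5  ]
0.5 102 [ 0.432 -0.04   0.5  ] [0.512 0.028 0.52 ]
0.52 186 [ 0.396 -0.043  0.52 ] [ 0.516 -0.025  0.54 ]
0.54 272 [ 0.355 -0.041  0.54 ] [ 0.516 -0.024  0.56 ]
```

>>> {"fn": "arm_command", "kwargs": {
  "moves": [
    {"linear": [0, 0, 0.03], "rot": [0, 0, 0]},
    {"linear": [0, 0, 0.06], "rot": [0, 0, 0]},
    {"linear": [0, 0, 0.075], "rot": [0, 0, 0]},
    {"linear": [0, 0, 0.079], "rot": [0, 0, 0]},
    {"linear": [0, 0, 0.081], "rot": [0, 0, 0]},
    {"linear": [0, 0, 0.082], "rot": [0, 0, 0]},
    {"linear": [0, 0, 0.082], "rot": [0, 0, 0]}
  ]
}}

```text
time_s: 7.22
tcp_pos: [0.4783, 0.025, 0.1685]
eef_rot: [3.141, 0.001, 2.726]
wrist_force: [0.4, 0.3, -1.8]
gripper_width: 0.0607
```

>>> {"fn": "arm_command", "kwargs": {
  "moves": [
    {"linear": [0, 0, 0.001], "rot": [0, 0, 0]},
    {"linear": [0, 0, 0.002], "rot": [0, 0, 0]},
    {"linear": [0, 0, 0.003], "rot": [0, 0, 0]},
    {"linear": [0, 0, 0.003], "rot": [0, 0, 0]}
  ]
}}

```text
time_s: 7.72
tcp_pos: [0.4778, 0.0252, 0.1648]
eef_rot: [-3.141, -0.0, 2.726]
wrist_force: [0.4, -0.3, -1.9]
gripper_width: 0.0612
```

>>> {"fn": "arm_command", "kwargs": {
  "moves": [
    {"linear": [0, 0, 0.001], "rot": [0, 0, 0]},
    {"linear": [0, 0, 0.002], "rot": [0, 0, 0]},
    {"linear": [0, 0, 0.002], "rot": [0, 0, 0]}
  ]
}}

```text
time_s: 8.1
tcp_pos: [0.4778, 0.0251, 0.1628]
eef_rot: [-3.141, -0.0, 2.726]
wrist_force: [-0.7, -0.7, -2.1]
gripper_width: 0.0613
```

>>> {"fn": "arm_command", "kwargs": {
  "moves": [
    {"linear": [0, 0, 0.001], "rot": [0, 0, 0]},
    {"linear": [0, 0, 0.002], "rot": [0, 0, 0]},
    {"linear": [0, 0, 0.002], "rot": [0, 0, 0]}
  ]
}}

```text
time_s: 8.48
tcp_pos: [0.4779, 0.0251, 0.1608]
eef_rot: [-3.142, -0.0, 2.726]
wrist_force: [-0.1, 0.4, -1.5]
gripper_width: 0.0607
```

>>> {"fn": "arm_command", "kwargs": {
  "moves": [
    {"linear": [0, 0, 0.001], "rot": [0, 0, 0]},
    {"linear": [0, 0, 0.001], "rot": [0, 0, 0]}
  ]
}}

```text
time_s: 8.72
tcp_pos: [0.4779, 0.0251, 0.1607]
eef_rot: [3.141, 0.0, 2.726]
wrist_force: [-2.0, -0.1, 6.4]
gripper_width: 0.0611
```

>>> {"fn": "arm_command", "kwargs": {
  "moves": [
    {"linear": [0, 0, 0.001], "rot": [0, 0, 0]},
    {"linear": [0, 0, 0.001], "rot": [0, 0, 0]}
  ]
}}

```text
time_s: 8.98
tcp_pos: [0.4779, 0.0251, 0.1607]
eef_rot: [3.141, 0.001, 2.726]
wrist_force: [-4.3, 0.1, 15.7]
gripper_width: 0.0611
```

>>> {"fn": "arm_command", "kwargs": {
  "moves": [
    {"linear": [0.001, 0, -0.001], "rot": [0, 0, 0]},
    {"linear": [0.001, 0, -0.001], "rot": [0, 0, 0]}
  ]
}}

```text
time_s: 9.22
tcp_pos: [0.4775, 0.0254, 0.1607]
eef_rot: [3.141, 0.002, 2.726]
wrist_force: [-1.9, -0.8, 7.4]
gripper_width: 0.0607
```

```bash
python3 - <<'E'
from h import *
b=snap('side','b5.png')
s=arm.sense();print(s['tcp_pos'],s['eef_rot'],s['wrist_force'],s['gripper_width'])
V=cloud(b);m=brass(b,215,180,260,226);v,u=np.nonzero(m)
for r in range(v.min(),v.max()+1):
    w=u[v==r]
    if len(w):print(r,w.min(),w.max(),np.nanmedian(V[r,w],0).round(3))
cv2.imwrite('pics/c5.png',cv2.convertScaleAbs(cv2.resize(b['pixels'][180:230,205:270,::-1],(780,600),interpolation=2),alpha=1.4))
print(proj(b,[[.4777,-.006,.0837+.030],[.4777,-.006,.0837],[.4777,-.006,.060]]))
E
```

```text
[0.47750458 0.02545821 0.16074041] [3.14117897e+00 1.50174623e-03 2.72594978e+00] [-1.42548967 -0.42473432  8.02173831] 0.06141688047179697
200 237 239 [0.489 0.048 0.114]
201 237 242 [0.494 0.049 0.109]
202 237 243 [0.496 0.044 0.107]
203 237 243 [0.495 0.042 0.103]
204 228 243 [0.492 0.043 0.098]
205 228 243 [0.49  0.042 0.096]
206 228 243 [0.484 0.004 0.108]
207 228 243 [ 0.482 -0.     0.107]
208 228 243 [0.482 0.003 0.102]
209 228 243 [0.48  0.001 0.098]
210 228 243 [ 0.48  -0.003  0.094]
211 228 243 [ 0.478 -0.     0.09 ]
212 228 243 [ 0.47  -0.001  0.087]
213 228 243 [ 0.47  -0.001  0.083]
214 228 243 [ 0.47  -0.003  0.078]
215 228 243 [ 0.472 -0.002  0.075]
216 228 243 [ 0.47  -0.001  0.069]
217 228 243 [ 0.47  -0.002  0.066]
218 229 242 [ 0.47  -0.002  0.061]
219 230 241 [ 0.47  -0.007  0.06 ]
220 234 236 [ 0.465 -0.017  0.061]
[[237.24869216 206.05012512]
 [237.41322048 213.08391648]
 [237.54133593 218.56101254]]
```

View pics/c5.png

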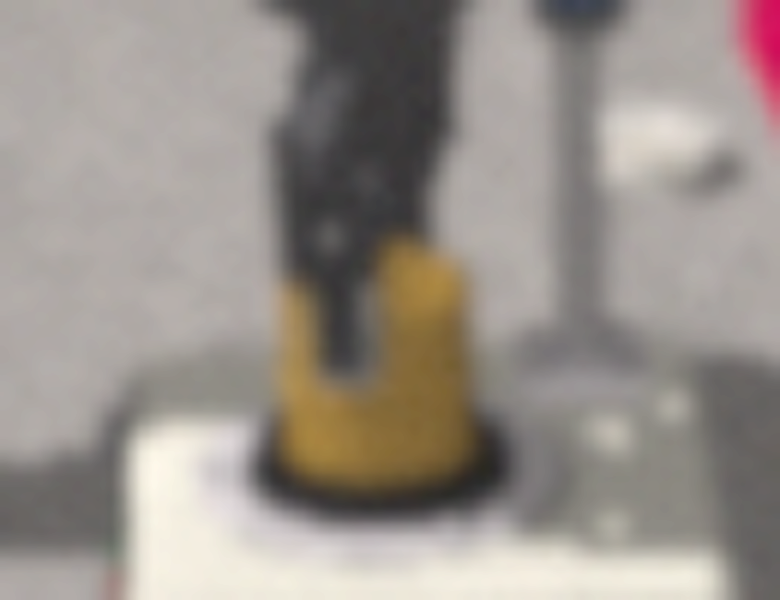

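The picture shows the sieve sitting flush on the tower, with no neck between them, as one brass column from (375,250) to (375,480). Contact stayed at 0.1607 m after a 1 mm sideways nudge, so it is seated. I'll ease off and release.

>>> {"fn": "arm_command", "kwargs": {
  "moves": [
    {"linear": [0, 0, -0.001], "rot": [0, 0, 0]},
    {"linear": [0, 0, -0.001], "rot": [0, 0, 0]}
  ]
}}

```text
time_s: 9.52
tcp_pos: [0.4769, 0.0256, 0.1608]
eef_rot: [-3.142, -0.0, 2.726]
wrist_force: [-0.5, -0.5, 1.4]
gripper_width: 0.0609
```

>>> {"fn": "arm_command", "kwargs": {
  "moves": [
    {"linear": [0, 0, 0], "rot": [0, 0, 0]},
    {"linear": [0, 0, 0], "rot": [0, 0, 0]},
    {"linear": [0, 0, 0], "rot": [0, 0, 0]},
    {"linear": [0, 0, 0], "rot": [0, 0, 0]},
    {"linear": [0, 0, 0], "rot": [0, 0, 0]}
  ],
  "grip": 1
}}

```text
time_s: 10.15
tcp_pos: [0.477, 0.0255, 0.1609]
eef_rot: [3.142, 0.0, 2.726]
wrist_force: [-0.5, -0.4, -0.0]
gripper_width: 0.0856
```

>>> {"fn": "arm_command", "kwargs": {
  "moves": [
    {"linear": [0, 0, -0.015], "rot": [0, 0, 0]},
    {"linear": [0, 0, -0.04], "rot": [0, 0, 0]},
    {"linear": [0, 0, -0.08], "rot": [0, 0, 0]},
    {"linear": [0, 0, -0.12], "rot": [0, 0, 0]},
    {"linear": [0, 0, -0.16], "rot": [0, 0, 0]},
    {"linear": [0, 0, -0.19], "rot": [0, 0, 0]},
    {"linear": [0, 0, -0.19], "rot": [0, 0, 0]}
  ]
}}

```text
time_s: 11.02
tcp_pos: [0.4782, 0.0255, 0.3535]
eef_rot: [3.139, 0.006, 2.726]
wrist_force: [-0.3, -0.3, -0.8]
gripper_width: 0.0853
```

```bash
python3 - <<'E'
from h import *
a=snap('top','a6.png');b=snap('side','b6.png')
s=arm.sense();print(s['q'],s['tcp_pos'],s['wrist_force'])
V=cloud(b);m=brass(b,215,180,260,226);v,u=np.nonzero(m)
for r in range(v.min(),v.max()+1):
    w=u[v==r]
    if len(w):print(r,w.min(),w.max(),np.nanmedian(V[r,w],0).round(3))
t=a;W=cloud(t)
for u,v in((190.4,195.6),):print('knob',ray(t,u,v,.257))
print('col',ray(t,213.3,177.9,.25))
k=V[150:175,225:260]; 
p=b['pixels'].astype(float)
P=V.reshape(-1,3);q=P[(P[:,2]>.225)&(P[:,2]<.28)&(abs(P[:,0]-.495)<.03)&(abs(P[:,1]-.16)<.035)]
print('side knob',len(q),q.min(0),q.max(0),np.median(q,0))
P=W.reshape(-1,3);q=P[(P[:,2]>.245)&(P[:,2]<.28)&(abs(P[:,0]-.495)<.03)&(abs(P[:,1]-.16)<.035)]
print('top knob',len(q),q.min(0),q.max(0),q.mean(0))
m=np.hstack([cv2.resize(a['pixels'][165:255,175:275],(400,360),interpolation=2),cv2.resize(b['pixels'][145:235,200:300],(400,360),interpolation=2)])
cv2.imwrite('pics/c6.png',cv2.convertScaleAbs(m[:,:,::-1],alpha=1.4))
E
```

```text
[-3.49949799e-02  1.33504091e-01  1.62213403e+00 -2.83560802e-05
  1.38636132e+00 -1.19001690e+00] [0.47655129 0.02553381 0.35044002] [ 0.28420305 -0.3803593  -0.90644191]
200 238 238 [0.489 0.053 0.112]
201 231 242 [0.483 0.048 0.111]
202 229 243 [0.481 0.048 0.106]
203 228 243 [0.479 0.048 0.102]
204 228 243 [0.479 0.048 0.097]
205 228 243 [0.48  0.046 0.093]
206 228 243 [0.479 0.009 0.108]
207 228 242 [ 0.469 -0.002  0.108]
208 228 242 [ 0.469 -0.002  0.104]
209 228 243 [ 0.471 -0.002  0.099]
210 228 243 [ 0.471 -0.001  0.094]
211 228 243 [ 0.469 -0.001  0.091]
212 228 243 [0.47  0.001 0.086]
213 228 243 [ 0.472 -0.     0.082]
214 228 243 [ 0.47  -0.003  0.078]
215 228 243 [ 0.47  -0.002  0.074]
216 228 243 [ 0.47  -0.003  0.07 ]
217 228 243 [ 0.47  -0.002  0.064]
218 229 242 [ 0.47  -0.002  0.061]
219 230 241 [ 0.47  -0.008  0.06 ]
220 234 236 [ 0.466 -0.016  0.06 ]
knob [0.49549262 0.16512634 0.257     ]
col [0.55753151 0.08874028 0.25      ]
side knob 32 [0.48510015 0.14520609 0.22607947] [0.50336276 0.17014282 0.25759071] [0.4967644  0.15364839 0.24374866]
top knob 52 [0.48347252 0.155754   0.24581666] [0.50812682 0.18125146 0.26287038] [0.4950441  0.16680124 0.25585715]
```

View pics/c6.png

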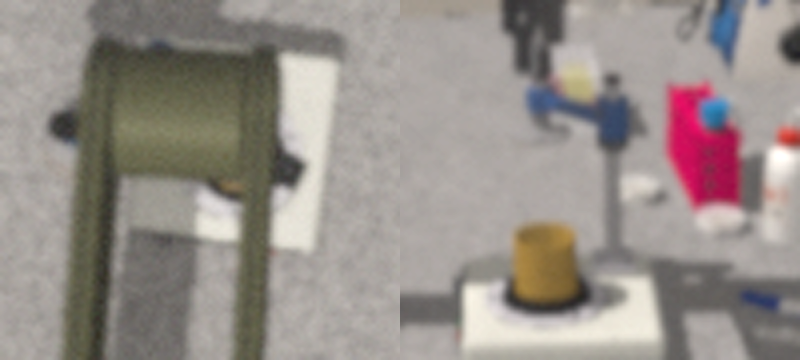

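The sieve rim is at z≈0.113 with the arm well clear of it, and the side crop at (545,255) shows it upright and flush. Next is the knob, at about (0.495, 0.166).

```bash
python3 - <<'E'
from h import *
plan([((.495,.166,.35),6,np.radians(128.9)),((.495,.166,.297),4,None)],base=((.477,.0255,.3508),(np.pi,0,2.7260)))
E
```

```text
11.125 [0.477  0.0255 0.3508] [3.14159265 0.         2.726     ] 10
[{"linear":[0.007, 0.023, 0.0],"rot":[0.0, -0.0, 4.5]},
{"linear":[0.013, 0.045, 0.0],"rot":[-0.0, -0.0, 9.1]},
{"linear":[0.02, 0.068, 0.0],"rot":[0.0, -0.0, 13.6]},
{"linear":[0.027, 0.091, 0.001],"rot":[0.0, -0.0, 18.2]},
{"linear":[0.034, 0.113, 0.001],"rot":[0.0, -0.0, 22.7]},
{"linear":[0.04, 0.136, 0.001],"rot":[0.0, -0.0, 27.3]},
{"linear":[0.04, 0.136, 0.014],"rot":[0.0, -0.0, 27.3]},
{"linear":[0.04, 0.136, 0.027],"rot":[0.0, -0.0, 27.3]},
{"linear":[0.04, 0.136, 0.041],"rot":[0.0, -0.0, 27.3]},
{"linear":[0.04, 0.136, 0.054],"rot":[0.0, -0.0, 27.3]}]
```

>>> {"fn": "arm_command", "kwargs": {
  "moves": [
    {"linear": [0.007, 0.023, 0], "rot": [0, 0, 4.5]},
    {"linear": [0.013, 0.045, 0], "rot": [0, 0, 9.1]},
    {"linear": [0.02, 0.068, 0], "rot": [0, 0, 13.6]},
    {"linear": [0.027, 0.091, 0], "rot": [0, 0, 18.2]},
    {"linear": [0.034, 0.113, 0], "rot": [0, 0, 22.7]},
    {"linear": [0.04, 0.136, 0], "rot": [0, 0, 27.3]},
    {"linear": [0.04, 0.136, 0], "rot": [0, 0, 27.3]},
    {"linear": [0.04, 0.136, 0.014], "rot": [0, 0, 27.3]},
    {"linear": [0.04, 0.136, 0.027], "rot": [0, 0, 27.3]},
    {"linear": [0.04, 0.136, 0.041], "rot": [0, 0, 27.3]},
    {"linear": [0.04, 0.136, 0.05], "rot": [0, 0, 27.3]},
    {"linear": [0.04, 0.136, 0.053], "rot": [0, 0, 27.3]},
    {"linear": [0.04, 0.136, 0.053], "rot": [0, 0, 27.3]}
  ]
}}

```text
time_s: 12.75
tcp_pos: [0.4954, 0.166, 0.2979]
eef_rot: [3.142, 0.0, 2.249]
wrist_force: [0.0, -0.2, -0.3]
gripper_width: 0.0854
```

>>> {"fn": "arm_command", "kwargs": {
  "moves": [
    {"linear": [0, 0, 0], "rot": [0, 0, 0]},
    {"linear": [0, 0, 0], "rot": [0, 0, 0]},
    {"linear": [0, 0, 0], "rot": [0, 0, 0]},
    {"linear": [0, 0, 0], "rot": [0, 0, 0]},
    {"linear": [0, 0, 0], "rot": [0, 0, 0]},
    {"linear": [0, 0, 0], "rot": [0, 0, 0]},
    {"linear": [0, 0, 0], "rot": [0, 0, 0]}
  ],
  "grip": -0.7,
  "squeeze": 40
}}

```text
time_s: 13.62
tcp_pos: [0.4952, 0.1662, 0.298]
eef_rot: [3.142, -0.0, 2.249]
wrist_force: [-1.3, 1.0, 3.1]
gripper_width: 0.027
```

```bash
python3 - <<'E'
from h import *
b=snap('side','b7.png')
s=arm.sense();print(s['q'],s['tcp_pos'],s['eef_rot'],s['wrist_force'],s['gripper_width'])
cv2.imwrite('pics/c7.png',cv2.convertScaleAbs(cv2.resize(b['pixels'][135:195,210:290,::-1],(640,480),interpolation=2),alpha=1.4))
E
```

```text
[ 2.42778815e-01  2.38396677e-01  1.62242862e+00  3.00954814e-04
  1.28082533e+00 -4.35828024e-01] [0.49518879 0.16620408 0.29803701] [ 3.14152348e+00 -2.85908846e-04  2.24931712e+00] [-2.20424373  0.35844548  3.83509626] 0.02683688113339157
```

View pics/c7.png

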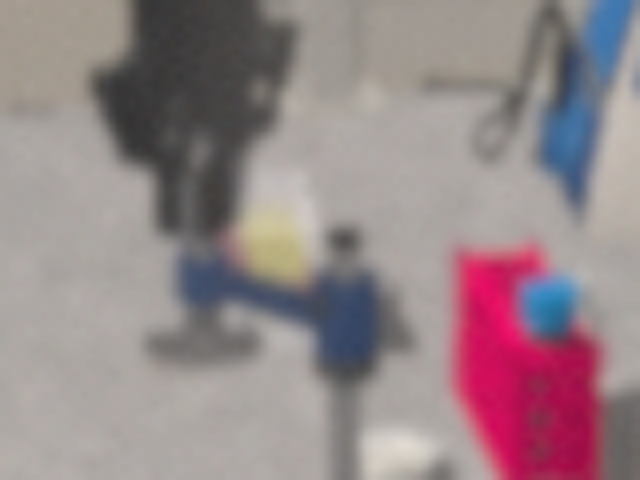

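The picture shows the knob held between both fingers at (205,200), above the blue head, with the lid hanging free below it. Next I'll swing along the arc.

```bash
python3 - <<'E'
from h import *
c=np.array([.5563,.0870]);a0=127.6;y0=np.degrees(2.2493)
wp=[]
for k in range(1,19):
    d=87*k/18;a=np.radians(a0+d);wp.append(((c[0]+.1*np.cos(a),c[1]+.1*np.sin(a),.2978),1,np.radians(y0+d)))
plan(wp,base=((.4952,.1662,.2978),(np.pi,0,2.2493)));print(wp[-1])
E
```

```text
13.675 [0.4952 0.1662 0.2978] [3.14159265 0.         2.2493    ] 18
[{"linear":[-0.0, -0.008, -0.0],"rot":[0.0, 0.0, -4.8]},
{"linear":[-0.001, -0.017, -0.0],"rot":[0.0, 0.0, -9.7]},
{"linear":[-0.003, -0.025, -0.0],"rot":[0.0, 0.0, -14.5]},
{"linear":[-0.005, -0.033, -0.0],"rot":[0.0, 0.0, -19.3]},
{"linear":[-0.008, -0.041, -0.0],"rot":[0.0, 0.0, -24.2]},
{"linear":[-0.011, -0.049, -0.0],"rot":[0.0, 0.0, -29.0]},
{"linear":[-0.016, -0.056, -0.0],"rot":[-0.0, 0.0, -33.8]},
{"linear":[-0.021, -0.063, -0.0],"rot":[0.0, 0.0, -38.7]},
{"linear":[-0.026, -0.069, -0.0],"rot":[0.0, 0.0, -43.5]},
{"linear":[-0.032, -0.075, -0.0],"rot":[-0.0, 0.0, -48.3]},
{"linear":[-0.038, -0.081, -0.0],"rot":[0.0, 0.0, -53.2]},
{"linear":[-0.045, -0.086, -0.0],"rot":[0.0, 0.0, -58.0]},
{"linear":[-0.052, -0.09, -0.0],"rot":[-0.0, 0.0, -62.8]},
{"linear":[-0.06, -0.094, -0.0],"rot":[0.0, 0.0, -67.7]},
{"linear":[-0.068, -0.097, -0.0],"rot":[-0.0, 0.0, -72.5]},
{"linear":[-0.076, -0.099, -0.0],"rot":[0.0, 0.0, -77.3]},
{"linear":[-0.084, -0.101, -0.0],"rot":[-0.0, 0.0, -82.2]},
{"linear":[-0.093, -0.102, -0.0],"rot":[0.0, 0.0, -87.0]}]
((np.float64(0.47398636314655584), np.float64(0.03021562549468986), 0.2978), 1, np.float64(3.7677364492350667))
```

>>> {"fn": "arm_command", "kwargs": {
  "moves": [
    {"linear": [0, -0.008, 0], "rot": [0, 0, -4.8]},
    {"linear": [-0.001, -0.017, 0], "rot": [0, 0, -9.7]},
    {"linear": [-0.003, -0.025, 0], "rot": [0, 0, -14.5]},
    {"linear": [-0.005, -0.033, 0], "rot": [0, 0, -19.3]},
    {"linear": [-0.008, -0.041, 0], "rot": [0, 0, -24.2]},
    {"linear": [-0.011, -0.049, 0], "rot": [0, 0, -29.0]},
    {"linear": [-0.016, -0.056, 0], "rot": [0, 0, -33.8]},
    {"linear": [-0.021, -0.063, 0], "rot": [0, 0, -38.7]},
    {"linear": [-0.026, -0.069, 0], "rot": [0, 0, -43.5]},
    {"linear": [-0.032, -0.075, 0], "rot": [0, 0, -48.3]},
    {"linear": [-0.038, -0.081, 0], "rot": [0, 0, -53.2]},
    {"linear": [-0.045, -0.086, 0], "rot": [0, 0, -58.0]},
    {"linear": [-0.052, -0.09, 0], "rot": [0, 0, -62.8]},
    {"linear": [-0.06, -0.094, 0], "rot": [0, 0, -67.7]}
  ]
}}

```text
time_s: 15.42
tcp_pos: [0.4592, 0.06, 0.2978]
eef_rot: [3.141, -0.001, -2.849]
wrist_force: [-2.0, 0.5, 2.3]
gripper_width: 0.0264
```

```bash
python3 - <<'E'
from h import *
s=arm.sense();print(s['q'],s['tcp_pos'],s['eef_rot'],s['wrist_force'])
c=np.array([.5563,.0870]);a0=127.6;y0=np.degrees(2.2493);f=lambda d:((c[0]+.1*np.cos(np.radians(a0+d)),c[1]+.1*np.sin(np.radians(a0+d)),.2978),1,np.radians(y0+d))
b=f(67.7);print(b)
plan([f(x) for x in(72,76,80,83,86,87.5,89,90,91,92)],base=(b[0],(np.pi,0,b[2])))
E
```

```text
[ 3.88071421e-02  1.55767388e-01  1.73432173e+00 -1.56239299e-04
  1.25273304e+00 -1.82404013e+00] [0.45921368 0.06001717 0.2978234 ] [ 3.14142822e+00 -1.22746022e-03 -2.84949265e+00] [-1.97892126  0.48363683  2.33850061]
((np.float64(0.4598442581542202), np.float64(0.06061269500346269), 0.2978), 1, np.float64(3.430887903600161))
15.425 [0.45984426 0.0606127  0.2978    ] [3.14159265 0.         3.4308879 ] 10
[{"linear":[-0.0, -0.008, -0.0],"rot":[0.0, 0.0, -4.3]},
{"linear":[-0.001, -0.014, -0.0],"rot":[0.0, 0.0, -8.3]},
{"linear":[-0.002, -0.021, -0.0],"rot":[0.0, 0.0, -12.3]},
{"linear":[-0.003, -0.026, -0.0],"rot":[0.0, 0.0, -15.3]},
{"linear":[-0.004, -0.032, -0.0],"rot":[0.0, 0.0, -18.3]},
{"linear":[-0.005, -0.034, -0.0],"rot":[0.0, 0.0, -19.8]},
{"linear":[-0.006, -0.036, -0.0],"rot":[0.0, 0.0, -21.3]},
{"linear":[-0.007, -0.038, -0.0],"rot":[-0.0, 0.0, -22.3]},
{"linear":[-0.007, -0.04, -0.0],"rot":[0.0, 0.0, -23.3]},
{"linear":[-0.008, -0.041, -0.0],"rot":[-0.0, 0.0, -24.3]}]
```

Swing is tracking well. I'll go on to about 88°, then feel for the stop.

>>> {"fn": "arm_command", "kwargs": {
  "moves": [
    {"linear": [0, -0.008, 0], "rot": [0, 0, -4.3]},
    {"linear": [-0.001, -0.014, 0], "rot": [0, 0, -8.3]},
    {"linear": [-0.002, -0.021, 0], "rot": [0, 0, -12.3]},
    {"linear": [-0.003, -0.026, 0], "rot": [0, 0, -15.3]},
    {"linear": [-0.004, -0.032, 0], "rot": [0, 0, -18.3]},
    {"linear": [-0.005, -0.034, 0], "rot": [0, 0, -19.8]},
    {"linear": [-0.005, -0.034, 0], "rot": [0, 0, -19.8]}
  ]
}}

```text
time_s: 16.3
tcp_pos: [0.4738, 0.0288, 0.2978]
eef_rot: [3.142, -0.001, -2.507]
wrist_force: [-3.3, -2.2, 2.9]
gripper_width: 0.0266
```

>>> {"fn": "arm_command", "kwargs": {
  "moves": [
    {"linear": [-0.001, -0.002, 0], "rot": [0, 0, -1.5]},
    {"linear": [-0.001, -0.003, 0], "rot": [0, 0, -2]},
    {"linear": [-0.001, -0.003, 0], "rot": [0, 0, -2]}
  ]
}}

```text
time_s: 16.68
tcp_pos: [0.4759, 0.0266, 0.2976]
eef_rot: [-3.141, -0.003, -2.471]
wrist_force: [-4.9, -3.9, 3.3]
gripper_width: 0.0264
```

>>> {"fn": "arm_command", "kwargs": {
  "moves": [
    {"linear": [0, -0.001, 0], "rot": [0, 0, 0]},
    {"linear": [0, -0.002, 0], "rot": [0, 0, 0]},
    {"linear": [0, -0.002, 0], "rot": [0, 0, 0]}
  ]
}}

```text
time_s: 17.05
tcp_pos: [0.4766, 0.0257, 0.2974]
eef_rot: [3.14, -0.003, -2.471]
wrist_force: [-5.8, -1.0, 3.0]
gripper_width: 0.027
```

>>> {"fn": "arm_command", "kwargs": {
  "moves": [
    {"linear": [0.001, -0.001, 0], "rot": [0, 0, 0]},
    {"linear": [0.001, -0.002, 0], "rot": [0, 0, 0]},
    {"linear": [0.001, -0.002, 0], "rot": [0, 0, 0]}
  ]
}}

```text
time_s: 17.42
tcp_pos: [0.4771, 0.0246, 0.2973]
eef_rot: [3.138, -0.002, -2.471]
wrist_force: [-6.3, 2.1, 2.2]
gripper_width: 0.0268
```

```bash
python3 - <<'E'
from h import *
s=arm.sense();print(s['tcp_pos'],s['eef_rot'],s['wrist_force'])
b=snap('side','b8.png')
cv2.imwrite('pics/c8.png',cv2.convertScaleAbs(cv2.resize(b['pixels'][165:230,205:285,::-1],(738,600),interpolation=2),alpha=1.4))
E
```

```text
[0.47712218 0.02456748 0.29728196] [ 3.13787824e+00 -1.72233493e-03 -2.47063037e+00] [-6.33251254  2.05524182  2.23539321]
```

View pics/c8.png

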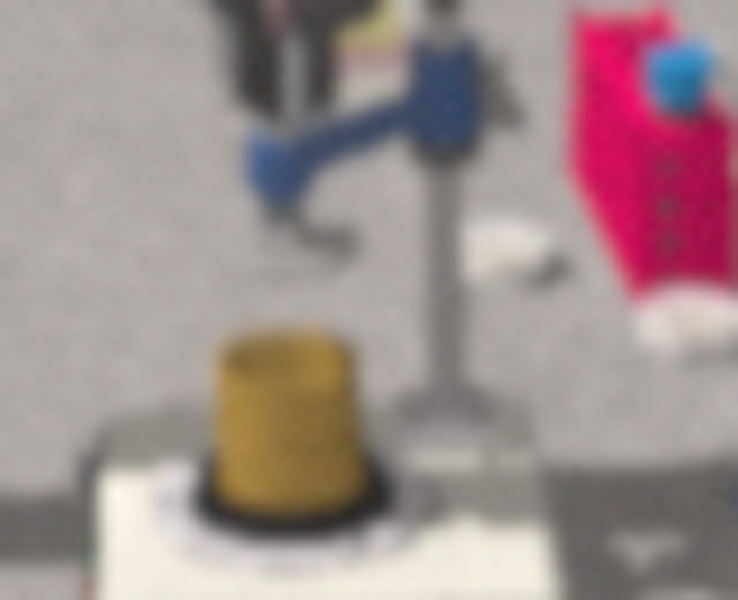

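Stop felt: the tangential force rises to about 5.5 N with no more travel, and the knob is over the tower within 1 mm. The picture shows the blue head at (275,175), above the tower at (285,345). Now I'll ease it down.

>>> {"fn": "arm_command", "kwargs": {
  "moves": [
    {"linear": [0, 0, 0.003], "rot": [0, 0, 0]},
    {"linear": [0, 0, 0.007], "rot": [0, 0, 0]},
    {"linear": [0, 0, 0.011], "rot": [0, 0, 0]},
    {"linear": [0, 0, 0.015], "rot": [0, 0, 0]},
    {"linear": [0, 0, 0.019], "rot": [0, 0, 0]},
    {"linear": [0, 0, 0.023], "rot": [0, 0, 0]},
    {"linear": [0, 0, 0.025], "rot": [0, 0, 0]},
    {"linear": [0, 0, 0.026], "rot": [0, 0, 0]}
  ]
}}

```text
time_s: 18.48
tcp_pos: [0.477, 0.0245, 0.2713]
eef_rot: [3.138, -0.002, -2.471]
wrist_force: [-6.4, 2.4, 4.5]
gripper_width: 0.0266
```

>>> {"fn": "arm_command", "kwargs": {
  "moves": [
    {"linear": [0, 0, 0.003], "rot": [0, 0, 0]},
    {"linear": [0, 0, 0.007], "rot": [0, 0, 0]},
    {"linear": [0, 0, 0.011], "rot": [0, 0, 0]},
    {"linear": [0, 0, 0.014], "rot": [0, 0, 0]},
    {"linear": [0, 0, 0.016], "rot": [0, 0, 0]},
    {"linear": [0, 0, 0.018], "rot": [0, 0, 0]},
    {"linear": [0, 0, 0.02], "rot": [0, 0, 0]}
  ]
}}

```text
time_s: 19.35
tcp_pos: [0.477, 0.0245, 0.2514]
eef_rot: [3.138, -0.002, -2.471]
wrist_force: [-5.9, 1.8, 3.3]
gripper_width: 0.0272
```

>>> {"fn": "arm_command", "kwargs": {
  "moves": [
    {"linear": [0, 0, 0.001], "rot": [0, 0, 0]},
    {"linear": [0, 0, 0.002], "rot": [0, 0, 0]}
  ]
}}

```text
time_s: 19.6
tcp_pos: [0.477, 0.0245, 0.2494]
eef_rot: [3.138, -0.002, -2.471]
wrist_force: [-5.9, 2.0, 4.1]
gripper_width: 0.0264
```

```bash
python3 - <<'E'
from h import *
s=arm.sense();print(s['tcp_pos'],s['eef_rot'],s['wrist_force'],s['gripper_width'])
b=snap('side','b9.png');V=cloud(b);t=snap('top','a9.png');W=cloud(t)
m=brass(b,215,180,260,226);v,u=np.nonzero(m);print(v.min())
for r in range(180,206):print(r,V[r,225:247:3].round(3)[:,1:].tolist())
E
```

```text
[0.4770133  0.02451375 0.24936808] [ 3.13820604e+00 -1.94005864e-03 -2.47052727e+00] [-5.94363202  1.97783778  4.05526093] 0.026387313996477084
205
180 [[0.56, -0.003], [0.557, -0.002], [0.03, 0.208], [0.029, 0.207], [-0.003, 0.219], [-0.012, 0.222], [0.535, 0.0], [0.53, 0.001]]
181 [[0.538, 0.001], [0.537, -0.0], [0.036, 0.201], [0.019, 0.207], [-0.0, 0.214], [0.005, 0.211], [0.524, -0.001], [0.52, -0.0]]
182 [[0.531, -0.002], [0.523, 0.0], [0.031, 0.199], [0.012, 0.206], [0.002, 0.209], [0.006, 0.207], [0.513, -0.002], [0.509, -0.001]]
183 [[0.524, -0.005], [0.511, -0.0], [0.031, 0.195], [0.01, 0.203], [-0.0, 0.206], [0.008, 0.202], [0.495, 0.0], [0.495, -0.001]]
184 [[0.5, -0.0], [0.498, -0.001], [0.027, 0.193], [0.016, 0.197], [-0.002, 0.203], [0.001, 0.201], [0.475, 0.003], [0.473, 0.003]]
185 [[0.482, 0.002], [0.486, -0.001], [0.025, 0.19], [0.013, 0.194], [-0.005, 0.2], [0.001, 0.197], [0.466, 0.001], [0.471, -0.002]]
186 [[0.469, 0.002], [0.477, -0.003], [0.027, 0.185], [0.011, 0.19], [0.004, 0.192], [0.011, 0.189], [0.451, 0.002], [0.453, -0.0]]
187 [[0.457, 0.001], [0.458, 
[... 1771 characters left out ...]
, 0.121], [0.29, -0.0], [0.286, 0.0]]
201 [[0.289, 0.003], [0.034, 0.119], [0.034, 0.119], [0.022, 0.123], [0.019, 0.123], [0.026, 0.119], [0.018, 0.122], [0.28, -0.002]]
202 [[0.282, 0.001], [0.024, 0.12], [0.025, 0.119], [0.019, 0.12], [0.017, 0.12], [0.015, 0.12], [0.016, 0.119], [0.271, -0.002]]
203 [[0.276, -0.001], [0.019, 0.118], [0.016, 0.118], [0.008, 0.121], [0.009, 0.119], [0.008, 0.119], [0.004, 0.12], [0.254, 0.0]]
204 [[0.266, -0.002], [0.017, 0.115], [-0.001, 0.122], [-0.004, 0.122], [-0.001, 0.12], [0.004, 0.117], [0.007, 0.114], [0.239, 0.003]]
205 [[0.25, 0.001], [0.021, 0.108], [-0.001, 0.118], [-0.002, 0.117], [-0.006, 0.118], [0.001, 0.114], [0.006, 0.11], [0.234, -0.0]]
```

>>> {"fn": "arm_command", "kwargs": {
  "moves": [
    {"linear": [0, 0, 0.001], "rot": [0, 0, 0]},
    {"linear": [0, 0, 0.002], "rot": [0, 0, 0]}
  ]
}}

```text
time_s: 19.95
tcp_pos: [0.4771, 0.0246, 0.2476]
eef_rot: [3.138, -0.002, -2.471]
wrist_force: [-6.3, 2.4, 6.9]
gripper_width: 0.0267
```

>>> {"fn": "arm_command", "kwargs": {
  "moves": [
    {"linear": [0, 0, 0.001], "rot": [0, 0, 0]},
    {"linear": [0, 0, 0.002], "rot": [0, 0, 0]}
  ]
}}

```text
time_s: 20.2
tcp_pos: [0.4771, 0.0246, 0.2458]
eef_rot: [3.138, -0.001, -2.471]
wrist_force: [-7.2, 2.8, 6.2]
gripper_width: 0.0268
```

>>> {"fn": "arm_command", "kwargs": {
  "moves": [
    {"linear": [0, 0, 0.001], "rot": [0, 0, 0]},
    {"linear": [0, 0, 0.001], "rot": [0, 0, 0]}
  ]
}}

```text
time_s: 20.45
tcp_pos: [0.4771, 0.0246, 0.2449]
eef_rot: [3.138, -0.001, -2.471]
wrist_force: [-7.6, 2.0, 7.1]
gripper_width: 0.0267
```

>>> {"fn": "arm_command", "kwargs": {
  "moves": [
    {"linear": [0, 0, 0.001], "rot": [0, 0, 0]},
    {"linear": [0, 0, 0.001], "rot": [0, 0, 0]}
  ]
}}

```text
time_s: 20.7
tcp_pos: [0.4772, 0.0246, 0.244]
eef_rot: [3.138, -0.001, -2.471]
wrist_force: [-6.9, 3.4, 7.5]
gripper_width: 0.0271
```

Contact came at TCP z of about 0.2485. Force rose from 4 to 7.5 N and travel since contact is about 4.5 mm, which is a few millimetres of spring. I'll release and withdraw.

>>> {"fn": "arm_command", "kwargs": {
  "moves": [
    {"linear": [0, 0, 0], "rot": [0, 0, 0]},
    {"linear": [0, 0, 0], "rot": [0, 0, 0]},
    {"linear": [0, 0, 0], "rot": [0, 0, 0]},
    {"linear": [0, 0, 0], "rot": [0, 0, 0]},
    {"linear": [0, 0, 0], "rot": [0, 0, 0]},
    {"linear": [0, 0, 0], "rot": [0, 0, 0]}
  ],
  "grip": 1
}}

```text
time_s: 21.45
tcp_pos: [0.4786, 0.0236, 0.2439]
eef_rot: [-3.142, 0.0, -2.472]
wrist_force: [-0.6, 0.1, 0.2]
gripper_width: 0.0852
```

>>> {"fn": "arm_command", "kwargs": {
  "moves": [
    {"linear": [0, 0, -0.02], "rot": [0, 0, 0]},
    {"linear": [0, 0, -0.05], "rot": [0, 0, 0]},
    {"linear": [0, 0, -0.09], "rot": [0, 0, 0]},
    {"linear": [0, 0, -0.13], "rot": [0, 0, 0]},
    {"linear": [0, 0, -0.16], "rot": [0, 0, 0]},
    {"linear": [0, 0, -0.16], "rot": [0, 0, 0]},
    {"linear": [0, 0, -0.16], "rot": [0, 0, 0]}
  ]
}}

```text
time_s: 22.32
tcp_pos: [0.478, 0.0237, 0.403]
eef_rot: [3.141, -0.001, -2.472]
wrist_force: [-0.1, -0.1, -0.3]
gripper_width: 0.0852
```

```bash
python3 - <<'E'
from h import *
b=snap('side','b10.png');V=cloud(b);t=snap('top','a10.png');W=cloud(t)
s=arm.sense();print(s['time_s'],s['tcp_pos'],s['wrist_force'])
cv2.imwrite('pics/c10.png',cv2.convertScaleAbs(cv2.resize(b['pixels'][165:295,195:325,::-1],(600,600),interpolation=2),alpha=1.4))
P=V.reshape(-1,3);P=P[np.isfinite(P[:,2])]
q=P[(np.hypot(P[:,0]-.4775,P[:,1]-.025)<.015)&(P[:,2]>.14)&(P[:,2]<.26)];print('knob',len(q),np.percentile(q[:,2],[50,90,98]),q[q[:,2]>.176].mean(0))
for r in range(178,210):print(r,V[r,231:244:3].round(3)[:,1:].tolist())
E
```

```text
22.425 [0.47782504 0.02366737 0.40232856] [-0.44553346  0.06782353  0.62308834]
knob 82 [0.17558606 0.20055826 0.20289866] [0.47604701 0.01789518 0.19424348]
178 [[0.579, -0.001], [0.56, 0.005], [0.556, 0.006], [0.557, 0.004], [0.55, 0.006]]
179 [[nan, nan], [0.558, 0.0], [0.546, 0.004], [0.557, -0.002], [0.552, -0.001]]
180 [[0.54, 0.003], [0.542, 0.001], [0.545, -0.001], [0.541, -0.001], [0.536, 0.0]]
181 [[0.535, -0.0], [0.035, 0.201], [0.529, -0.0], [0.529, -0.001], [0.517, 0.002]]
182 [[0.524, -0.001], [0.021, 0.203], [0.023, 0.201], [0.52, -0.003], [0.51, -0.0]]
183 [[0.502, 0.002], [0.013, 0.202], [0.016, 0.2], [0.5, -0.001], [0.5, -0.002]]
184 [[0.486, 0.003], [0.016, 0.196], [0.015, 0.196], [0.483, 0.001], [0.473, 0.004]]
185 [[0.482, -0.001], [0.016, 0.192], [0.013, 0.193], [0.476, -0.002], [0.472, -0.001]]
186 [[0.47, -0.001], [0.013, 0.189], [0.012, 0.189], [0.452, 0.003], [0.45, 0.002]]
187 [[0.452, 0.001], [0.015, 0.185], [0.008, 0.187], [0.447, -0.001], [0.441, 0.001]]
188 [[0.451, -0.004], [0.008, 0.183], [0.014, 0.18], [0.436, -0.001], [0.431, -0.0]]
189 [[0.436, -0.
[... 1055 characters left out ...]
028, 0.117]]
202 [[0.029, 0.117], [0.017, 0.121], [0.01, 0.123], [0.019, 0.118], [0.022, 0.116]]
203 [[0.017, 0.118], [0.014, 0.118], [0.013, 0.118], [0.01, 0.118], [0.012, 0.116]]
204 [[0.009, 0.117], [0.009, 0.116], [-0.002, 0.12], [0.003, 0.117], [0.012, 0.112]]
205 [[-0.004, 0.119], [-0.004, 0.118], [-0.008, 0.119], [-0.006, 0.117], [0.01, 0.109]]
206 [[0.006, 0.11], [-0.004, 0.114], [-0.008, 0.115], [-0.005, 0.112], [0.007, 0.106]]
207 [[0.003, 0.108], [-0.003, 0.109], [-0.008, 0.111], [-0.002, 0.107], [0.006, 0.102]]
208 [[0.002, 0.104], [-0.0, 0.104], [-0.003, 0.104], [-0.004, 0.104], [0.011, 0.095]]
209 [[0.005, 0.098], [-0.001, 0.1], [-0.006, 0.101], [-0.004, 0.099], [0.014, 0.089]]
```

View pics/c10.png

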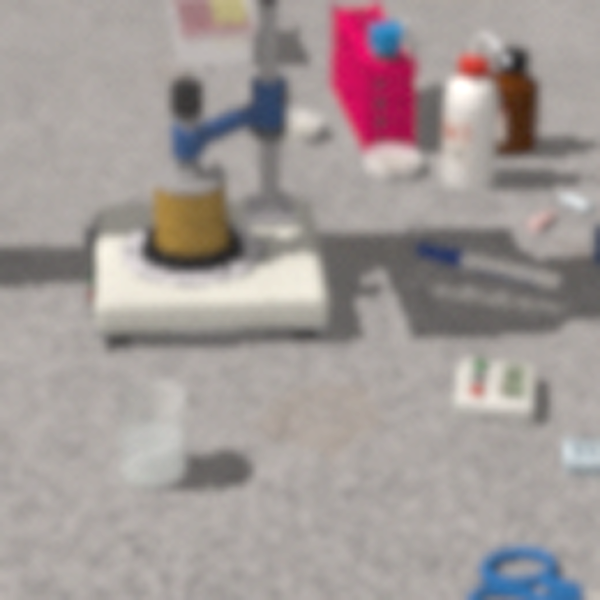

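```bash
python3 -c "
from h import *
print(arm.close_job(), arm.sense()['time_s'])"
```

```text
the job is handed in; nothing more can be done
the job is handed in; nothing more can be done
```

The sieve is on the tower and the hold-down arm is swung in and lowered onto it. I handed the job in at about 22.4 s, with the gripper withdrawn and touching nothing.

- **Sieve:** I lowered it upright until contact at a TCP height of 0.1607 m. A 1 mm sideways nudge did not change that height. Afterwards the camera showed one flush brass column with its rim at about 0.113 m, as expected for a nested sieve.
- **Hold-down arm:** I swung it by the knob until the resisting force rose to about 5.5 N at its stop. The knob was then within 1 mm of the tower's axis.
- **Lid spring:** I eased the arm down until the force rose from about 4 N to 7.5 N. Force and travel both put the spring's give at about 3.5–4.5 mm.
- **Disagreement:** Rougher camera heights gave less give. The gap between knob and lid suggested 2.5–3 mm, and the absolute knob height about 2 mm, with an error of a few mm. All of these are well short of the 15 mm stop.
- **Other objects:** The last picture shows the beaker, and what I take to be the timer, still standing. I did not pick out the petri dish with certainty, or measure whether any of the three had moved. No unexpected forces showed up on the way.

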